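# Hand-print a card on a tilted easel

## Robot

A 7-joint arm with a two-finger parallel gripper is mounted at the origin on the work surface. World frame = base frame: x ahead of the robot, y to its left, z up, the work surface at z = 0. Lengths are in m, angles in degrees, forces in N, time in s.
With the tool pointing down it reaches from about 0.425 to 0.875 m from the base axis. Payload 4.7 kg.
Tool frame: the origin (TCP) lies midway between the tips of the shut fingers; the grasp point (between the pads) lies env.grip_point_offset behind it (env.grip_point_offset is the distance from the TCP to the grasp point, in m); z points along the fingers, y is the line along which they close (so a half turn about z gives the same grasp; the last joint's range is limited). The gripper opens to 87 mm and grips with 3 to 60 N. Pads are 19 mm wide; open, the fingers measure 117 mm over their backs; the gripper's body (75 mm by 190 mm) begins 51 mm behind the grasp point.
Start: joints at [-64.452, 18.392, -4.016, 83.108, 1.295, 78.541, -3.26], TCP at [0.272, 0.59, 0.223] pointing down, gripper open.
Joint ranges: [-163.93, 163.93], [-17.29, 119.83], [-79.2, 71.16], [3.27, 140.29], [-89.18, 269.18], [5.43, 117.66], [-154.24, 154.24]. Speed limits (degrees/s): [147.25, 147.25, 180, 180, 180, 180, 180].

## Interface

Orientations are given as [roll, pitch, yaw] about the fixed x, y, z axes, in that order (R = Rz(yaw) Ry(pitch) Rx(roll)).
In Python, from cell import env gives the robot as it stands.
- The arm moves only by the shell command python3 -m creep 'ROWS' [FORCE]. ROWS is a JSON object of lists of equal length, an entry for each row: "translation": the shift along the tool's x, y, z in units of 0.08 m (1.0 is 0.08 m), a list of three; "turn": the turn, a rotation vector about the tool's x, y, z in units of 180 degrees (1.0 is 180 degrees), a list of three; "grip": the opening, from 0 (shut) to 1 (fully open). In form: {"translation": [[x, y, z], ...], "turn": [[ax, ay, az], ...], "grip": [grip, ...]}. A call has 1 to 5 rows; each row shifts and turns the commanded pose from where the row before left it, along the tool's axes as they then stand; what a row does not reach is not made up. A row lasts 1/8 s, in which the tool goes at most 62.5 mm and 10.7 degrees, less where a joint would pass 70% of its speed; a pose out of reach is approached as far as the arm can. A call with a number of a shift or a turn outside -1 to 1 is refused whole. A call with a gripper value outside its range is refused whole. The fingers move at their own pace and stop on an object; FORCE is the grip in N (left out, the last holds). Time passes only in rows, so rows that do not move let the fingers close. It gives the time, the measured TCP pose, the force, the opening and the grip force at its end, in the units of the state.
- env.get_obs(): the state, without advancing time (a new reading comes with each control period).
- env.read_camera(name): name is "scene" or "top"; returns a dict with "frame" (480x640x3 uint8, red, green, blue), "z_map" (480x640 float32, m along the optical axis (not along the pixel's ray), 0 where there is no reading), "K" (3x3 intrinsics, pixels), "rvec" (rotation vector, rad) and "tvec" (3), from world to camera coordinates, as OpenCV has them. Camera axes: x right, y down, z forward; pixel columns grow to the right and rows downward; lengths in m; the calibration is good to about 2 mm. A picture is of the moment at which its call begins.
- env.sign_off(): hands the job in; it is judged then, once.
The state is a dict: "time_s": time; "qpos": joint angles; "joint_velocities": joint speeds; "effort": joint torques, N m; "tool_pos": TCP position; "tool_rot": TCP orientation; "force": force on the tool from outside, world axes, zero at the start; "wrist_torque": the same for the moment, N m; "grip_width": finger opening in m; "grasp_force": force on a finger pad.
Only numpy, scipy, OpenCV 4.12 (cv2) and the standard library are available. Lean on these libraries where they do the work, as an engineer would, in place of code of your own. Each camera call takes 0.05 s, during which the arm holds its last target. There are 200 camera calls.

## Task

Pick the wooden stamping block up off its stamp pad by the ridge on its back and press its rubber face flat onto the middle of the card on the sloped easel, tilted to match the slope so that it lies flush all over and with its long sides along the up-and-down direction of the slope (either way round). Press gently, so that the sponge-backed bed under the card gives a few millimetres but is not pushed to its stop, and finish like that: still gripping the block and holding it pressed flush and still, not letting go. Leave the paint bottle, the cup and the tape roll alone.

Things in the scene. Friction and masses are not known exactly. Their poses are not given: they have to be found in the camera images.
- stamp: Wooden stamping block, 0.11 to 0.19 kg, face down and level on the stamp pad at first. Base 90 (x) x 70 (y) x 14 mm thick, the lowest 4 mm the dark rubber printing face. A centred ridge on its back to grip by: 60 mm long (x), 26 mm thick (y), rising from 14 to 54 mm above the face. Origin: centre of the printing face; z points out of the back, through the ridge.
- bed: Dark 200 (x) x 160 (y) mm bed on the easel's board, white card 170 x 130 mm in its middle. Origin: centre of the card's face; x runs up the slope (low edge on the robot's side), y level, z straight out of the card. Sponge-backed: sinks along -z without tilting, begins to give at about 2 N, then 1 mm per 1.5 N, to a stop at 12 mm (about 20 N). Unpressed, the card is 17 mm above the board.
- board (a joint): Slope of the easel's board from level, rad: 0.25 to 0.52, different every time. The board is clamped and does not yield. It is 250 (up the slope) x 260 mm, hinged at its low edge, 30 mm above the table.
- easel: Wooden base of the table easel, fixed, 270 x 270 x 18 mm; origin at the centre of its underside, z up, x towards the board's high edge. Flat steel uprights 135 mm tall, 55 mm wide along x (centred at x = 45 mm), stand at y = +-141 mm beside the board.
- pad: Stamp pad, fixed: dark steel tray 150 (x) x 120 (y) mm with a grey felt top 130 x 100 mm, 18 mm high. Origin: centre of its underside on the table; z up.
- paint: Bystander: orange paint bottle, 60 mm across, 150 mm tall, standing; origin at the centre of its underside.
- cup: Bystander: black brush cup, 70 mm across, 75 mm tall, standing; origin at the centre of its underside.
- tape: Bystander: flat roll of paper tape, 100 mm across, 24 mm tall, lying; origin at the centre of its underside.
Things that resemble listed ones, but are neither listed nor needed, are in the scene too. There is more than one size of the stamp; the job needs the smaller. Of the things that look like the pad, the larger one is meant.

How it is judged (in metres and radians):
On the way:
1. the block is held by the fingers, lifted at least 20 mm clear of the stamp pad (height (world z) of stamp above 0.04 m and contact force between stamp and pad below 0.05 N and contact force between the fingers and stamp above 1 N), for 0.2 s.
At the end, for the whole second after the job is handed in: Gripped by the fingers (over 2 N) and pressed on the bed with 4 to 22 N; face within 0.04 rad of parallel to the card and 4 mm of its surface; centred within 30 mm (up the slope) and 25 mm (across); long sides within 0.17 rad of the slope's line; face down; slower than 10 mm/s (angle between the z axis of stamp and the z axis of bed, either way round below 0.04 rad and angle between the x axis of stamp and the x axis of bed, either way round below 0.17 rad and x of stamp in the frame of bed between -0.03 and 0.03 m and y of stamp in the frame of bed between -0.025 and 0.025 m and z of stamp in the frame of bed between -0.004 and 0.004 m and angle between stamp's own z axis and vertical below 0.7 rad and contact force between stamp and bed between 4 and 22 N and contact force between the fingers and stamp above 2 N and linear speed of stamp below 0.01 m/s); the arm keeps its last pose, push and grip.
It fails at once if the block is pressed on the bed with more than 40 N (contact force between stamp and bed above 40 N).
It fails at once if a bystander (bottle, cup, tape) is moved more than 20 mm or tipped (distance of any of paint, cup, tape from where it was at the start of the episode above 0.02 m or angle between any of paint, cup, tape's own z axis and vertical above 0.3 rad).
It also fails if it takes over 42 s, if anything falls off the work surface, if the arm or the gripper's body presses on something with over 40 N, if the wrist force passes 120 N, or if a joint passes its speed limit or range.

## Working session

There is one attempt and no reset: what is moved stays moved. The work goes in short steps, Python scripts to look and compute and a shell command to move; the robot and the scene stay as the last step left them, time stands still between calls to the robot, and variables do not carry over. Pictures are saved under pics/ and viewed, at most 10 in all, crops included, and the job is handed in when it is done.

```bash
ls; mkdir -p pics; cat > h.py <<'E'
import numpy as np, cv2
from scipy.spatial.transform import Rotation as R
from cell import env
def cam(n):
    c=env.read_camera(n); z=c["z_map"]; K=np.array(c["K"]); Rm=cv2.Rodrigues(np.array(c["rvec"],float))[0]; t=np.array(c["tvec"]).ravel()
    v,u=np.mgrid[:480,:640]
    P=np.stack([(u-K[0,2])/K[0,0]*z,(v-K[1,2])/K[1,1]*z,z],-1)
    W=(P-t)@Rm; W[z==0]=np.nan
    return c["frame"],W
E
python3 - <<'E'
from h import *
for n in("scene","top"):
    f,W=cam(n); cv2.imwrite(f"pics/{n}0.png",f[...,::-1]); np.savez(f"{n}0.npz",f=f,W=W)
print(env.get_obs(), env.grip_point_offset)
E
```

```text
pics
{'time_s': 0.1, 'qpos': array([-64.4507739 ,  18.43482002,  -4.01544833,  83.16768728,
         1.29552099,  78.53899289,  -3.25869356]), 'joint_velocities': array([ 0.07842185, -0.06558374,  0.09082085, -0.22135202,  0.00658767,
        0.07794145, -0.0138364 ]), 'effort': array([-5.79069510e-04, -4.92570734e+01, -4.06115586e-01, -3.13398778e+01,
       -6.43674214e-02,  3.95109330e-02,  6.98231770e-05]), 'tool_pos': array([0.27188641, 0.58987468, 0.22157274]), 'tool_rot': array([-1.79903757e+02,  5.87732402e-03,  1.55261700e+02]), 'force': array([-0.15283576,  0.45136517,  0.02517435]), 'wrist_torque': array([-0.01009909, -0.02281907, -0.00631162]), 'grasp_force': 0.0, 'grip_width': 0.0869144655179256} 0.0187
```

View pics/scene0.png

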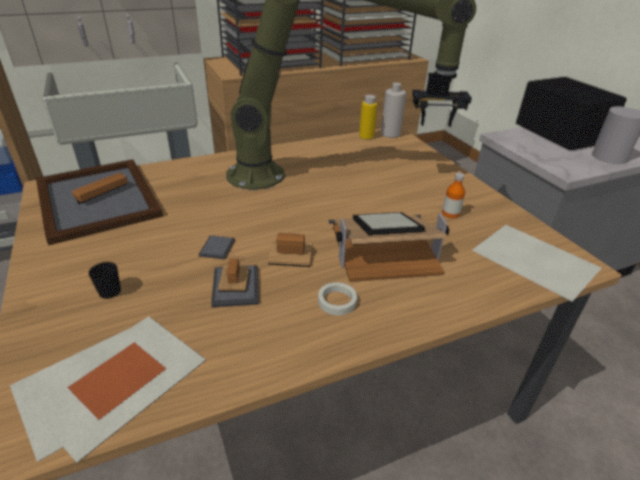

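View pics/top0.png

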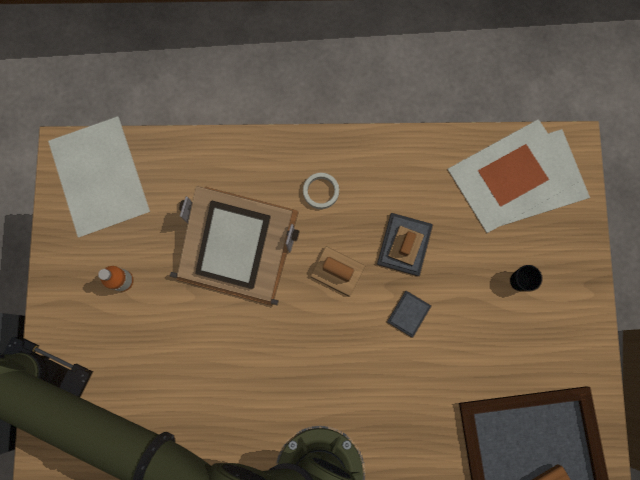

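Scene: the real pad with the small stamp is at top px (406,243). The look-alikes are the larger block on bare table at (337,267), the small empty pad at (409,313) and the brayer in the tray at (550,475). By the description I choose the block at (406,243). The easel card is at (234,244), the bottle at (115,278), the tape at (321,190) and the cup at (525,278).

```bash
python3 - <<'E'
from h import *
d=np.load("top0.npz"); f,W=d["f"],d["W"]; z=W[...,2]
cv2.imwrite("pics/crop1.png",cv2.resize(f[170:350,300:450][...,::-1],None,fx=3.3,fy=3.3,interpolation=cv2.INTER_CUBIC))
def rect(name,m):
    P=W[m]; c,s,a=cv2.minAreaRect(P[:,:2].astype(np.float32)); print(name,m.sum(),np.round(c,4),np.round(s,3),round(a,1),"z",np.round(np.nanmedian(P[:,2]),4))
def box(u0,u1,v0,v1):
    m=np.zeros(z.shape,bool); m[v0:v1,u0:u1]=1; return m
b=box(372,440,205,282)
rect("ridge",b&(z>.060)); rect("base",b&(z>.026)); rect("pad",b&(z>.012))
b=box(305,370,240,300); rect("big ridge",b&(z>.035)); rect("big",b&(z>.008))
rect("cup",box(500,550,255,300)&(z>.06)); rect("tape",box(295,345,165,215)&(z>.015)); rect("paint",box(90,140,255,300)&(z>.03))
# card
hsv=cv2.cvtColor(f,cv2.COLOR_RGB2HSV); b=box(205,264,210,280)&(hsv[...,1]<40)&(hsv[...,2]>130)&(z>.05)
b=cv2.morphologyEx(b.astype(np.uint8),cv2.MORPH_OPEN,np.ones((3,3))).astype(bool)
P=W[b]; c=P.mean(0); n=np.linalg.svd(P-c)[2][2]; n*=np.sign(n[2]); r=(P-c)@n; print("card",b.sum(),c,"n",n,"slope",np.arccos(n[2]),np.degrees(np.arccos(n[2])),"rms",r.std())
x=np.array([-n[0],-n[1],0]); y=np.cross([0,0,1],x); y/=np.linalg.norm(y); x=np.cross(y,n)
print("bed x",x,"yaw",np.degrees(np.arctan2(x[1],x[0])))
q=np.stack([(P-c)@x,(P-c)@y],-1).astype(np.float32); cc=cv2.minAreaRect(q); print("card rect",cc); print("card centre",c+x*cc[0][0]+y*cc[0][1])
bb=box(170,305,180,308); rect("board",bb&(z>.025)); rect("uprights/high",bb&(z>.12)); 
# scene camera card
d=np.load("scene0.npz"); f,W=d["f"],d["W"]; z=W[...,2]
hsv=cv2.cvtColor(f,cv2.COLOR_RGB2HSV); b=box(355,425,208,236)&(hsv[...,1]<40)&(hsv[...,2]>130)&(z>.05)
P=W[b]; c=P.mean(0); n=np.linalg.svd(P-c)[2][2]; n*=np.sign(n[2]); print("scene card",b.sum(),c,n,np.arccos(n[2]),((P-c)@n).std())
b=box(205,265,250,310); rect("scene ridge",b&(z>.06)); rect("scene base",b&(z>.026))
E
```

```text
ridge 227 [ 0.5901 -0.2358] [0.026 0.06 ] 68.3 z 0.0726
base 873 [ 0.5935 -0.2307] [0.103 0.138] 70.9 z 0.0348
pad 2177 [ 0.5931 -0.2337] [0.125 0.2  ] 76.3 z 0.0217
big ridge 434 [ 0.5232 -0.0503] [0.079 0.036] 62.6 z 0.0719
big 1621 [ 0.5281 -0.0487] [0.175 0.161] 89.2 z 0.0213
cup 222 [ 0.4947 -0.5454] [0.066 0.07 ] 0.3 z 0.0725
tape 477 [0.7437 0.0103] [0.101 0.134] 12.3 z 0.0243
paint 618 [0.5013 0.5332] [0.058 0.06 ] 74.4 z 0.1032
card 2993 [0.5833286  0.22629552 0.09924549] n [-0.33503526  0.09118842  0.93778252] slope 0.3546084472551678 20.31756740740858 rms 0.0034580397009543076
bed x [ 0.90486524 -0.24628225  0.3472232 ] yaw -15.22569466772919
card rect ((-0.0019348934292793274, 0.000742785632610321), (0.12783269584178925, 0.16939914226531982), 89.99348449707031)
card centre [0.58177286 0.22748877 0.09857365]
board 9683 [0.6203 0.2142] [0.321 0.33 ] 78.2 z 0.095
uprights/high 1706 [0.6522 0.1989] [0.305 0.101] 74.8 z 0.1251
scene card 529 [0.5871284  0.22004132 0.10001092] [-0.33443278  0.09190433  0.93792767] 0.35419018282703996 0.0005881161407256432
scene ridge 180 [ 0.5905 -0.2396] [0.026 0.065] 68.3 z 0.0712
scene base 713 [ 0.5902 -0.2391] [0.07  0.093] 68.2 z 0.0335
```

View pics/crop1.png

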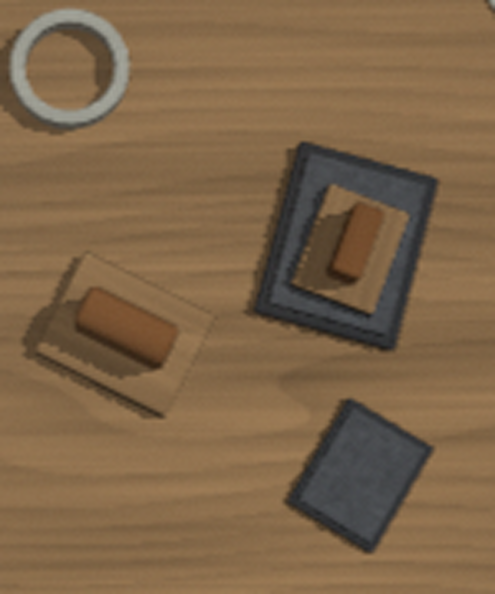

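The crop confirms it: the small block's ridge is at crop (357,243), on the larger framed pad, and its size (26x60 mm) and height (0.072) match. I'll now fly over to it at z 0.22.

```bash

python3 -m creep '{"translation":[[-0.53,-0.516,0],[-0.53,-0.516,0],[-0.53,-0.516,0],[-0.53,-0.516,0],[-0.53,-0.516,0]],"turn":[[0,0,0],[0,0,0],[0,0,0],[0,0,0],[0,0,0]],"grip":[1,1,1,1,1]}' 25
python3 -m creep '{"translation":[[-0.53,-0.516,0],[-0.53,-0.516,0],[-0.53,-0.516,0],[-0.53,-0.516,0],[-0.53,-0.516,0]],"turn":[[0,0,0],[0,0,0],[0,0,0],[0,0,0],[0,0,0]],"grip":[1,1,1,1,1]}'
python3 -m creep '{"translation":[[-0.53,-0.516,0],[-0.53,-0.516,0],[-0.53,-0.516,0],[-0.53,-0.516,0],[-0.53,-0.516,0]],"turn":[[0,0,0],[0,0,0],[0,0,0],[0,0,0],[0,0,0]],"grip":[1,1,1,1,1]}'
python3 -m creep '{"translation":[[0,0,0],[0,0,0]],"turn":[[0,0,-0.0167],[0,0,0]],"grip":[1,1]}'
cat >> h.py <<'E'
def delta(p,Rt):
    "tool-axes shift (units .08 m) and turn (units 180 deg) to pose"
    o=env.get_obs(); Rc=R.from_euler("xyz",o["tool_rot"],degrees=True)
    print("t",o["time_s"],"pos",np.round(o["tool_pos"],4),"rot",np.round(o["tool_rot"],2),"F",np.round(o["force"],2),"grip",o["grip_width"],o["grasp_force"])
    print("shift",np.round(Rc.inv().apply(np.array(p)-o["tool_pos"])/.08,3),"turn",np.round((Rc.inv()*Rt).as_rotvec()/np.pi,4))
E
python3 -c "
from h import *
print(np.round(env.get_obs()['qpos'],1))
delta([.590,-.238,.036],R.from_euler('xyz',[180,0,158.3],degrees=True))"
```

```text
time_s: 0.72
tool_pos: [0.3786, 0.3121, 0.2223]
tool_rot: [-180.0, -0.0, 155.3]
force: [0.7, 0.1, 0.5]
grip_width: 0.0869
grasp_force: 0.0
time_s: 1.35
tool_pos: [0.4846, 0.0362, 0.2224]
tool_rot: [180.0, -0.0, 155.3]
force: [0.6, 0.3, 0.4]
grip_width: 0.0869
grasp_force: 0.0
time_s: 1.98
tool_pos: [0.5911, -0.2395, 0.2222]
tool_rot: [180.0, -0.0, 155.3]
force: [1.7, 1.1, 0.6]
grip_width: 0.0867
grasp_force: 0.0
time_s: 2.22
tool_pos: [0.5902, -0.2386, 0.2216]
tool_rot: [-180.0, -0.1, 158.2]
force: [-0.0, 0.3, -0.9]
grip_width: 0.0869
grasp_force: 0.0
[-10.5  19.3  38.4  86.5 -12.1  78.5  96.9]
t 2.225 pos [ 0.5902 -0.2386  0.2216] rot [-1.7998e+02 -9.0000e-02  1.5817e+02] F [-0.05  0.34 -0.87] grip 0.08687383904143979 0.0
shift [1.00e-03 7.00e-03 2.32e+00] turn [-0.0001 -0.0005 -0.0007]
```

```bash

python3 -m creep '{"translation":[[0,0,0.6],[0,0,0.6],[0,0,0.6],[0,0,0.35],[0,0,0.15]],"turn":[[0,0,0],[0,0,0],[0,0,0],[0,0,0],[0,0,0]],"grip":[1,1,1,1,1]}'
python3 -m creep '{"translation":[[0,0,0],[0,0,0],[0,0,0],[0,0,0],[0,0,0]],"turn":[[0,0,0],[0,0,0],[0,0,0],[0,0,0],[0,0,0]],"grip":[0,0,0,0,0]}' 30
python3 -m creep '{"translation":[[0,0,0],[0,0,0],[0,0,0]],"turn":[[0,0,0],[0,0,0],[0,0,0]],"grip":[0,0,0]}'
```

```text
time_s: 2.85
tool_pos: [0.5897, -0.2361, 0.0368]
tool_rot: [180.0, -0.2, 158.3]
force: [0.6, 0.0, 0.5]
grip_width: 0.0869
grasp_force: 0.0
time_s: 3.48
tool_pos: [0.5908, -0.2383, 0.0389]
tool_rot: [180.0, 0.0, 158.3]
force: [-0.6, 0.2, -0.2]
grip_width: 0.0453
grasp_force: 0.0
time_s: 3.85
tool_pos: [0.5905, -0.2382, 0.0385]
tool_rot: [180.0, -0.0, 158.3]
force: [-0.1, 0.4, 0.6]
grip_width: 0.0259
grasp_force: 30.0
```

```bash

python3 -m creep '{"translation":[[0,0,-0.2],[0,0,-0.3],[0,0,-0.3],[0,0,-0.5],[0,0,-0.5]],"turn":[[0,0,0],[0,0,0],[0,0,0],[0,0,0],[0,0,0]],"grip":[0,0,0,0,0]}'
python3 -m creep '{"translation":[[0,0,-0.5],[0,0,-0.3],[0,0,0],[0,0,0]],"turn":[[0,0,0],[0,0,0],[0,0,0],[0,0,0]],"grip":[0,0,0,0]}'
cat > p.py <<'E'
from h import *
import sys
n=np.array([-.3347,.0915,.9379]); n/=np.linalg.norm(n)
y=np.cross([0,0,1],-n); y/=np.linalg.norm(y); x=np.cross(y,n)
# tool z=-n, tool x = -bed x
Rt=R.from_matrix(np.stack([-x,np.cross(-n,-x),-n],1)); C=np.array([.582,.2265,.0986])
if __name__=="__main__":
    delta(C+n*(.0205+float(sys.argv[1])),Rt)
    print(np.round((env.get_obs()['tool_pos']-C)@np.stack([x,y,n],1),4), Rt.as_euler("xyz",degrees=True))
E
python3 p.py 0.08
python3 - <<'E'
from h import *
f,W=cam("scene"); cv2.imwrite("pics/lift.png",f[130:330,160:460][...,::-1])
E
```

```text
time_s: 4.47
tool_pos: [0.5903, -0.2383, 0.1845]
tool_rot: [180.0, 0.0, 158.2]
force: [0.6, -0.4, -1.4]
grip_width: 0.0258
grasp_force: 30.0
time_s: 4.97
tool_pos: [0.5899, -0.238, 0.2456]
tool_rot: [180.0, -0.1, 158.3]
force: [-0.8, -0.0, -1.2]
grip_width: 0.0257
grasp_force: 30.0
t 4.975 pos [ 0.5899 -0.238   0.2456] rot [ 1.8000e+02 -9.0000e-02  1.5826e+02] F [-0.85 -0.04 -1.17] grip 0.025727559425138675 29.99395107384771
shift [2.675 5.307 0.663] turn [-0.0063 -0.1132 -0.0355]
[ 0.173  -0.4459  0.0927] [180.          20.30225758 164.71012323]
```

View pics/lift.png

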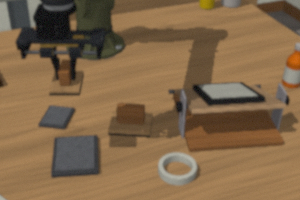

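The block hangs level in the fingers (crop px (67,85)) and the pad is empty (75,155). Next I carry it above the card, then tilt it.

```bash

python3 -m creep '{"translation":[[0.15,0.3,0],[0.27,0.53,0],[0.27,0.53,0],[0.27,0.53,0],[0.27,0.53,0]],"turn":[[0,0,0],[0,0,0],[0,0,0],[0,0,0],[0,0,0]],"grip":[0,0,0,0,0]}'
python3 -m creep '{"translation":[[0.27,0.53,0],[0.27,0.53,0],[0.27,0.53,0],[0.27,0.53,0],[0.25,0.5,0]],"turn":[[0,0,0],[0,0,0],[0,0,0],[0,0,0],[0,0,0]],"grip":[0,0,0,0,0]}'
python3 -m creep '{"translation":[[0.12,0.28,0],[0,0,0],[0,0,0],[0,0,0],[0,0,0]],"turn":[[0,0,0],[-0.0016,-0.0283,-0.0089],[-0.0016,-0.0283,-0.0089],[-0.0016,-0.0283,-0.0089],[-0.0016,-0.0283,-0.0089]],"grip":[0,0,0,0,0]}'
python3 -m creep '{"translation":[[0,0,0],[0,0,0]],"turn":[[0,0,0],[0,0,0]],"grip":[0,0]}'
python3 p.py 0.06
```

```text
time_s: 5.65
tool_pos: [0.5697, -0.0203, 0.245]
tool_rot: [-179.9, -0.1, 158.3]
force: [1.9, 0.0, -1.6]
grip_width: 0.0258
grasp_force: 30.0
time_s: 6.28
tool_pos: [0.5484, 0.2137, 0.2449]
tool_rot: [-179.9, -0.1, 158.3]
force: [0.5, 0.4, -1.1]
grip_width: 0.0257
grasp_force: 30.0
time_s: 6.9
tool_pos: [0.5492, 0.2351, 0.2459]
tool_rot: [-179.9, 20.5, 164.7]
force: [0.2, -0.2, -1.7]
grip_width: 0.026
grasp_force: 30.0
time_s: 7.15
tool_pos: [0.5496, 0.2355, 0.2465]
tool_rot: [-180.0, 20.3, 164.6]
force: [0.1, 0.1, -1.1]
grip_width: 0.0259
grasp_force: 30.0
t 7.15 pos [0.5496 0.2355 0.2465] rot [-179.98   20.34  164.63] F [ 0.06  0.08 -1.12] grip 0.025877058687791537 29.993754979223013
shift [ 0.247 -0.001  0.874] turn [-0.0003  0.0002 -0.0004]
[1.980e-02 1.000e-04 1.504e-01] [180.          20.30225758 164.71012323]
```

```bash

python3 -m creep '{"translation":[[0.25,0,0.4],[0,0,0.45],[0,0,0.35],[0,0,0.17],[0,0,0]],"turn":[[0,0,0],[0,0,0],[0,0,0],[0,0,0],[0,0,0]],"grip":[0,0,0,0,0]}'
python3 -m creep '{"translation":[[0,0,0]],"turn":[[0,0,0]],"grip":[0]}'
python3 p.py 0
python3 - <<'E'
from h import *
from p import x,y,n,C
B=np.stack([x,y,n],1)
for nm in("scene","top"):
    f,W=cam(nm); np.savez(nm+"1.npz",f=f,W=W)
    L=(W-C)@B
    m=(abs(L[...,0])<.125)&(abs(L[...,1])<.12)
    h=L[...,2]
    # card points outside block, block back (held ~20+14 mm)
    for lab,mm in(("card",m&(abs(h)<.008)&(abs(L[...,0])<.08)&(abs(L[...,1])<.06)),("back",m&(h>.026)&(h<.042)&(abs(L[...,0])<.055)&(abs(L[...,1])<.045))):
        P=L[mm]
        if len(P)<15: print(nm,lab,len(P)); continue
        A=np.c_[P[:,:2],np.ones(len(P))]
        w=np.ones(len(P),bool)
        for _ in range(5):
            s=np.linalg.lstsq(A[w],P[w,2],rcond=None)[0]; r=P[:,2]-A@s; w=abs(r)<.002
        print(nm,lab,len(P),w.sum(),"slopes x,y",np.round(s,4),"ctr",np.round((P[w].max(0)+P[w].min(0))/2,4),"size",np.round(np.ptp(P[w],axis=0),3))
    c=f[150:310,300:500] if nm=="scene" else f[170:330,150:350]
    cv2.imwrite(f"pics/{nm}1.png",cv2.resize(c[...,::-1],None,fx=3,fy=3))
E
```

```text
time_s: 7.78
tool_pos: [0.5682, 0.2304, 0.1363]
tool_rot: [-179.9, 20.4, 164.7]
force: [0.4, -0.4, -1.7]
grip_width: 0.0258
grasp_force: 30.0
time_s: 7.9
tool_pos: [0.5685, 0.2319, 0.1382]
tool_rot: [179.9, 20.5, 164.7]
force: [-0.5, -0.6, -1.8]
grip_width: 0.0258
grasp_force: 30.0
t 7.9 pos [0.5685 0.2319 0.1382] rot [179.91  20.46 164.7 ] F [-0.48 -0.64 -1.8 ] grip 0.02582325885938608 29.99385640025139
shift [ 0.003 -0.022  0.27 ] turn [ 0.0005  0.0009 -0.    ]
[0.0002 0.0017 0.0421] [180.          20.30225758 164.71012323]
scene card 481 480 slopes x,y [-0.0007 -0.0008 -0.001 ] ctr [ 0.0001  0.0001 -0.001 ] size [0.158 0.12  0.003]
scene back 213 113 slopes x,y [-0.0196  0.0142  0.0353] ctr [ 0.0025 -0.0016  0.0347] size [0.094 0.07  0.004]
top card 938 430 slopes x,y [ 0.0027 -0.0045 -0.    ] ctr [0.     0.0002 0.0001] size [0.16  0.119 0.004]
top back 264 129 slopes x,y [-0.1086 -0.0252  0.0399] ctr [0.0236 0.0023 0.0362] size [0.043 0.07  0.007]
```

View pics/scene1.png

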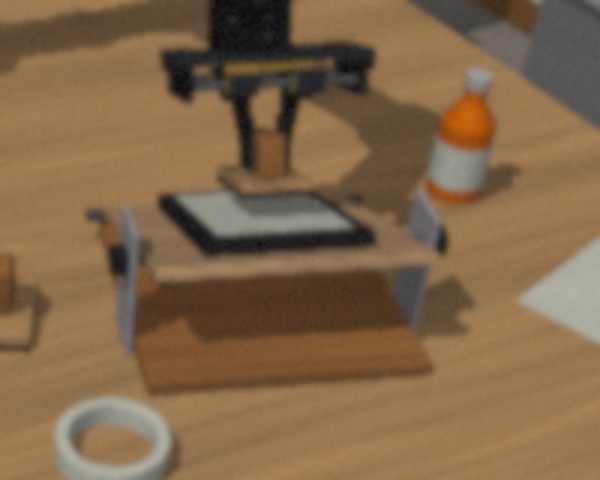

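The block hangs centred over the card (px (265,185) in the crop), about 20 mm off, and measures parallel within noise. I'll approach slowly, watching the force.

```bash

python3 -m creep '{"translation":[[0,0,0.1],[0,0,0.06],[0,0,0.03],[0,0,0],[0,0,0]],"turn":[[0,0,0],[0,0,0],[0,0,0],[0,0,0],[0,0,0]],"grip":[0,0,0,0,0]}'
python3 p.py 0
python3 -m creep '{"translation":[[0,0,0.025],[0,0,0.025],[0,0,0],[0,0,0]],"turn":[[0,0,0],[0,0,0],[0,0,0],[0,0,0]],"grip":[0,0,0,0]}'
python3 p.py 0; python3 -c "
from h import *
print(env.get_obs()['wrist_torque'])"
```

```text
time_s: 8.62
tool_pos: [0.573, 0.2301, 0.1227]
tool_rot: [180.0, 20.4, 164.7]
force: [0.1, 0.8, -1.8]
grip_width: 0.026
grasp_force: 30.0
t 8.625 pos [0.573  0.2301 0.1227] rot [179.99  20.41 164.74] F [ 0.08  0.76 -1.82] grip 0.025962897202753004 29.99391596764326
shift [-0.009 -0.014  0.069] turn [0.0001 0.0006 0.0002]
[-0.0007  0.0011  0.026 ] [180.          20.30225758 164.71012323]
time_s: 9.12
tool_pos: [0.5742, 0.2297, 0.1189]
tool_rot: [-180.0, 20.4, 164.7]
force: [-0.2, 0.3, -1.6]
grip_width: 0.0256
grasp_force: 30.0
t 9.125 pos [0.5742 0.2297 0.1189] rot [-180.     20.4   164.74] F [-0.22  0.34 -1.6 ] grip 0.025634428609576963 29.99389231670648
shift [-0.01  -0.013  0.017] turn [0.0001 0.0005 0.0002]
[-0.0008  0.001   0.0219] [180.          20.30225758 164.71012323]
[0.23827109 0.54897472 0.03129435]
```

```bash

for i in 1; do python3 -m creep '{"translation":[[0,0,0.025],[0,0,0],[0,0,0]],"turn":[[0,0,0],[0,0,0],[0,0,0]],"grip":[0,0,0]}' 40 | sed -n 2,4p; done
python3 p.py 0 | tail -2
python3 -m creep '{"translation":[[0,0,0.02],[0,0,0],[0,0,0]],"turn":[[0,0,0],[0,0,0],[0,0,0]],"grip":[0,0,0]}'
python3 p.py 0 |tail -2; python3 -c "
from h import *
print(env.get_obs()['wrist_torque'])"
```

```text
tool_pos: [0.5749, 0.2295, 0.117]
tool_rot: [180.0, 20.4, 164.7]
force: [-1.3, -0.8, -1.2]
shift [-0.01  -0.012 -0.007] turn [0.0001 0.0006 0.0002]
[-0.0008  0.001   0.0199] [180.          20.30225758 164.71012323]
time_s: 9.88
tool_pos: [0.5756, 0.2295, 0.1158]
tool_rot: [180.0, 20.4, 164.7]
force: [-1.4, -0.3, 1.3]
grip_width: 0.0257
grasp_force: 40.0
shift [-0.008 -0.015 -0.024] turn [0.0002 0.0006 0.0002]
[-0.0006  0.0012  0.0186] [180.          20.30225758 164.71012323]
[0.10181585 0.67182935 0.02891416]
```

```bash

python3 -m creep '{"translation":[[0,0,0.02],[0,0,0.01],[0,0,0],[0,0,0]],"turn":[[0,0,0],[0,0,0],[0,0,0],[0,0,0]],"grip":[0,0,0,0]}'
python3 p.py 0 |tail -2; python3 -c "
from h import *
print(env.get_obs()['wrist_torque'])"
python3 -m creep '{"translation":[[0,0,0.02],[0,0,0.01],[0,0,0],[0,0,0]],"turn":[[0,0,0],[0,0,0],[0,0,0],[0,0,0]],"grip":[0,0,0,0]}'
python3 p.py 0 |tail -2; python3 -c "
from h import *
print(env.get_obs()['wrist_torque'])"
```

```text
time_s: 10.38
tool_pos: [0.5764, 0.2293, 0.1136]
tool_rot: [180.0, 20.4, 164.7]
force: [-2.1, -0.1, 5.0]
grip_width: 0.0257
grasp_force: 40.0
shift [-0.007 -0.015 -0.054] turn [0.0002 0.0007 0.0001]
[-0.0005  0.0012  0.0162] [180.          20.30225758 164.71012323]
[ 0.00652     0.74260954 -0.05578743]
time_s: 10.88
tool_pos: [0.5772, 0.2291, 0.1115]
tool_rot: [180.0, 20.4, 164.7]
force: [-4.5, -0.5, 6.9]
grip_width: 0.0254
grasp_force: 40.0
shift [-0.007 -0.015 -0.081] turn [0.0002 0.0006 0.0001]
[-0.0005  0.0012  0.014 ] [180.          20.30225758 164.71012323]
[-0.18484663  0.92637586 -0.16195414]
```

```bash
cat > tilt.py <<'E'
from h import *
from p import x,y,n,C
B=np.stack([x,y,n],1)
for nm in("scene","top"):
    L=[];F=[];T=[]
    for _ in range(6):
        f,W=cam(nm); L.append((W-C)@B); o=env.get_obs(); F.append(o["force"]@B); T.append(o["wrist_torque"]@B)
    f6=f; L=np.median(L,0); X,Y,h=L[...,0],L[...,1],L[...,2]
    print(nm,"F bed",np.round(np.mean(F,0),2),"T bed",np.round(np.mean(T,0),3))
    for lab,mm,k in(("card",(abs(h)<.012)&(abs(X)<.08)&(abs(Y)<.06)&((abs(X)>.052)|(abs(Y)>.042)),0),
              ("back",(abs(h-.0085)<.010)&(abs(X)<.043)&(abs(Y)<.033)&((abs(X)>.033)|(abs(Y)>.018)),0)):
        P=L[mm]
        if len(P)<20: print(lab,len(P)); continue
        A=np.c_[P[:,:2],np.ones(len(P))]; w=abs(P[:,2]-np.median(P[:,2]))<.005
        for _ in range(8):
            s=np.linalg.lstsq(A[w],P[w,2],rcond=None)[0]; r=P[:,2]-A@s; w=abs(r)<.0015
        print(lab,len(P),w.sum(),"slopes,h",np.round(s,4),"rms",r[w].std().round(5),"x",P[w][:,0].min().round(3),P[w][:,0].max().round(3),"y",P[w][:,1].min().round(3),P[w][:,1].max().round(3))
    c=f[190:260,340:450] if nm=="scene" else f[190:300,180:290]
    cv2.imwrite(f"pics/{nm}_press.png",cv2.resize(c[...,::-1],None,fx=5,fy=5,interpolation=cv2.INTER_CUBIC))
E
python3 tilt.py
```

```text
scene F bed [-1.18 -1.58  8.14] T bed [-0.406  0.84   0.013]
card 216 216 slopes,h [-0.0017 -0.0002 -0.0058] rms 0.0003 x -0.08 0.08 y -0.06 0.06
back 118 76 slopes,h [-0.0073 -0.0026  0.0075] rms 0.00044 x -0.041 0.043 y -0.033 0.032
top F bed [-1.15 -1.86  7.86] T bed [-0.399  0.82   0.007]
card 748 459 slopes,h [-0.0049 -0.0007 -0.0046] rms 0.00081 x -0.08 0.08 y -0.06 0.06
back 172 105 slopes,h [-0.0153 -0.0156  0.0088] rms 0.00079 x 0.002 0.043 y -0.033 0.033
```

View pics/scene_press.png

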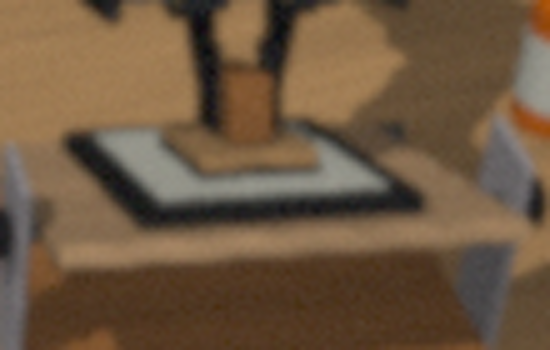

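The crop shows the block lying flush on the card, centred at about px (240,150). Depth agrees: relative tilt is under 0.007 rad (scene camera), the back is 13.3 mm above the card (14 nominal), and the card has sunk about 4.8 mm at about 9.5 N. I'm handing it in.

```bash
python3 -c "
from cell import env
print(env.get_obs()['time_s'],env.get_obs()['joint_velocities'].round(2)); print(env.sign_off())"
```

```text
11.475 [-0.01  0.07  0.06  0.06  0.02 -0.04  0.04]
the job is handed in; nothing more can be done
None
```

The job is handed in (no verdict was returned): the small stamp is gripped and held still, flush and centred on the card at about 9.5 N, with the bed sunk about 5 mm; it took 11.5 s, and the arm stayed clear of the bottle, cup and tape.

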